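# Load the battery pack into the sprung charging cradle

### The job

Pick up the longer of the two black battery packs and load it into the charging cradle: slip its nose, the end with the brass contacts, in under the hood at a slant, press the sprung carriage back with it, and swing the tail down inside the end stop. Leave it lying flat on the cradle's floor, held by the carriage against the end stop, and let go. Leave the shorter pack and the other things on the bench where they are.

Things in the scene. Friction and masses are not known exactly. Their poses are not given: they have to be found in the camera images.
- pack: The longer black battery pack, 130 (x) x 44 (y) x 38 (z) mm, 0.2 to 0.36 kg, flat on the bench at one of two places on the right. Origin: centre of its underside. +x runs from nose (two brass contacts, x = -65 mm) to tail (grey band, grip ribs, x = +65 mm); z up. Starts with the nose roughly towards the robot. Grip it across its 44 mm width.
- pack_tail (a point): Centre of the long pack's tail face (at 65, 0, 19 mm in the pack's frame).
- spare: The shorter black battery pack, 88 x 44 x 38 mm, otherwise alike; origin at the centre of its underside. It does not fit this cradle: leave it.
- cradle: Grey charging cradle, fixed. Base plate 212 (x) x 96 (y) mm; its top, the bay floor, is at z = 10 mm. Origin: centre of the base's underside; +x from the hood (near the robot) to the end stop (far end), z up. The gap from roof lip to stop is 118 mm, less than the pack, so the pack goes in only nose first, its tail slanting 20 to 35 degrees up. Bay sides open for fingers at x = -36 to 60 mm.
- bay_stop (a point): Foot of the end stop's inner face, on the bay floor and middle line: (82, 0, 10) mm in the cradle's frame; axes as the cradle's. The stop is an upright plate 62 mm wide, 9 mm thick, 56 mm high above the bay floor. Two low cheeks, 52 mm apart, 5 mm thick and 24 mm high above the floor, flank the bay at cradle x = 60 to 82 mm.
- hood_lip (a point): Middle of the lower edge of the hood roof's lip: (-36, 0, 64) mm in the cradle's frame, so the roof is 54 mm above the bay floor. The hood runs from cradle x = -100 to -36 mm, open towards +x, top at z = 68 mm, side walls 52 mm apart inside, 62 mm outside; the sprung carriage slides in it.
- carriage_face (a point): Middle of the carriage's flat upright pressing face (aluminium with two brass strips), 50 mm wide, from 2 to 51 mm above the bay floor; this point is 26 mm above the floor. At rest it is at x = -34 mm in the cradle's frame, 116 mm from the end stop; axes as the cradle's.
- carriage (a joint): How far the carriage is pressed back into the hood (towards cradle -x), m: 0 at rest, 0.034 at its hard end. Its spring pushes it out with 2.3 N at 0, 6 N at 0.014 (seated pack), 9 N at 0.026, 11 N at 0.034. To swing the tail down inside the stop takes at least 0.020 (the pack's diagonal is 135 mm); some 0.026 is comfortable.
- marker: A felt marker, 131 mm long and 13 mm thick, lying between cradle and packs; leave it. Origin: middle of its underside.
- reel: A solder reel about 80 mm across, near the robot's right; leave it. Origin: centre of its underside.
- tape: A roll of masking tape, 100 mm across, behind the cradle; leave it. Origin: centre of its underside.
- nine_volt: A small block battery, 50 x 27 x 18 mm, at the left near the robot; leave it. Origin: centre of its underside.

How it is judged:
On the way, in this order (a step that is already met when the one before it is completed fails the run):
1. the long pack is lifted clear of the bench (height (world z) of pack above 0.05 m), for 0.1 s.
2. the long pack's nose, in the hood, presses the carriage back at least 8 mm while the pack slants at least 11 degrees (value of joint carriage above 0.008 m and angle between pack's own z axis and vertical above 0.2 rad and contact force between pack and carriage above 0.5 N and x of pack_tail in the frame of carriage_face above 0.09 m), for 0.1 s.
At the end, for the whole second after the job is handed in: The long pack lies flat (within 3 mm and 3 degrees) on the bay floor, nose under the hood, tail within 4 mm of the end stop, centred in the bay within 5 mm, the carriage pressed 10 to 18 mm back by it, at rest and released; the short pack and the marker have not moved more than 30 mm (x of pack_tail in the frame of bay_stop between -0.004 and 0.002 m and y of pack_tail in the frame of bay_stop between -0.005 and 0.005 m and y of pack in the frame of bay_stop between -0.005 and 0.005 m and x of pack in the frame of bay_stop below -0.06 m and z of pack in the frame of bay_stop below 0.003 m and angle between pack's own z axis and vertical below 0.05 rad and value of joint carriage between 0.01 and 0.018 m and linear speed of pack below 0.01 m/s and distance of each of spare, marker from where it was at the start of the episode below 0.03 m); the robot touches nothing.
It fails at once if the short pack, the marker, the reel, the tape or the small battery is moved more than 30 mm (distance of any of spare, marker, reel, tape, nine_volt from where it was at the start of the episode above 0.03 m).
It also fails if it takes over 45 s, if anything falls off the work surface, if the arm or the gripper's body presses on something with over 40 N, if the wrist force passes 120 N, or if a joint passes its speed limit or range.

### The arm

A 6-joint arm with a two-finger parallel gripper is mounted at the origin on the work surface; the furniture and walls round the work are solid. World frame = base frame: x ahead of the robot, y to its left, z up, the work surface at z = 0. Lengths are in m, angles in rad, forces in N, time in s.
With the tool pointing down it reaches from about 0.35 to 0.85 m from the base axis. Payload 8.1 kg.
Tool frame: the origin (TCP) lies midway between the tips of the shut fingers; the grasp point (between the pads) lies 19 mm behind it; z points along the fingers, y is the line along which they close (so a half turn about z gives the same grasp; the last joint's range is limited). The gripper opens to 93 mm and grips with 3 to 60 N. Pads are 15 mm wide; open, the fingers measure 128 mm over their backs; the gripper's body (75 mm by 188 mm) begins 65 mm behind the grasp point.
Start: joints at [-1.42, 0.13, 1.488, -0, 1.523, -0.085], TCP at [0.14, -0.583, 0.219] pointing down, gripper open.
Joint ranges: [-2.96, 2.96], [-0.89, 2.26], [0.02, 2.5], [-1.34, 4.48], [0, 2.73], [-2.66, 2.66]. Speed limits (rad/s): [2.39, 2.39, 2.79, 3.14, 3.14, 3.14].

### API

Orientations are given as [roll, pitch, yaw] about the fixed x, y, z axes, in that order (R = Rz(yaw) Ry(pitch) Rx(roll)).
In Python, from rig import * gives the robot as it stands.
- The arm moves only by the shell command python3 -m handwheel 'ROWS' [FORCE]. ROWS is JSON, a list that holds one entry, the list of rows, each a list of 7 numbers: the closure, from 0 (fully open) to 1 (shut), then the shift along the tool's x, y, z in m, then the turn, a rotation vector about the tool's x, y, z in rad. A call has 1 to 12 rows; each row shifts and turns the commanded pose from where the row before left it, along the tool's axes as they then stand; what a row does not reach is not made up. A row lasts 1/10 s, in which the tool goes at most 50 mm and 8.59 degrees, less where a joint would pass 70% of its speed; a pose out of reach is approached as far as the arm can. A call with a gripper value outside its range is refused whole. The fingers move at their own pace and stop on an object; FORCE is the grip in N (left out, the last holds). Time passes only in rows, so rows that do not move let the fingers close. It gives the time, the measured TCP pose, the force, the opening and the grip force at its end, in the units of the state.
- get_state(): the state, without advancing time (a new reading comes with each control period).
- camera(name): name is "scene" or "top" or "wrist"; returns (picture, depth): 400x640x3 uint8, red, green, blue; 400x640 float32, m along the optical axis (not along the pixel's ray), 0 where there is no reading.
- get_calibration(name): a dict with "fx", "fy", "cx", "cy" (pixels), "rvec" (rotation vector, rad) and "tvec" (3), from world to camera coordinates, as OpenCV has them. Camera axes: x right, y down, z forward; pixel columns grow to the right and rows downward; lengths in m; the calibration is good to about 2 mm. A picture is of the moment at which its call begins: read the wrist's pose just before it. get_calibration takes no time and is no camera call; for the wrist camera it gives the pose at the moment of the call.
- close_job(): hands the job in; it is judged then, once.
The state is a dict: "t": time; "q": joint angles; "joint_vel": joint speeds; "effort": joint torques, N m; "ee_pos": TCP position; "eef_rot": TCP orientation; "force": force on the tool from outside, world axes, zero at the start; "torque": the same for the moment, N m; "opening": finger opening in m; "grip_force": force on a finger pad.
Only numpy, scipy, OpenCV 4.12 (cv2) and the standard library are available. Lean on these libraries where they do the work, as an engineer would, in place of code of your own. Each camera call takes 0.05 s, during which the arm holds its last target. There are 200 camera calls.

## Working session

There is one attempt and no reset: what is moved stays moved. The work goes in short steps, Python scripts to look and compute and a shell command to move; the robot and the scene stay as the last step left them, time stands still between calls to the robot, and variables do not carry over. Pictures are saved under pics/ and viewed, at most 10 in all, crops included, and the job is handed in when it is done.

```bash
mkdir -p pics; ls
python3 - <<'E'
from rig import *
import cv2,numpy as np
for n in("top","scene"):
    p,d=camera(n); cv2.imwrite(f"pics/{n}0.png",p[:,:,::-1]); np.save(f"pics/{n}0.npy",d)
    print(n,get_calibration(n))
s=get_state();print(s['t'],s['ee_pos'],s['eef_rot'],s['opening'],s['force'])
E
```

```text
pics
top {'fx': 501.4600958198773, 'fy': 501.4600958198773, 'cx': 323.3270405162548, 'cy': 203.01717109050574, 'rvec': array([ 2.15333328, -2.12535228,  0.2031295 ]), 'tvec': array([0.09650778, 0.52262959, 1.30573593])}
scene {'fx': 386.3218911822542, 'fy': 386.3218911822542, 'cx': 321.58564703272316, 'cy': 198.89683720648122, 'rvec': array([ 0.9190506 , -2.50692635,  1.04426133]), 'tvec': array([0.48116187, 0.23295938, 1.00544618])}
0.1 [ 0.14012199 -0.58289491  0.21769123] [-3.13993096e+00 -1.33529571e-04  2.35817920e-01] 0.09304094226776007 [-0.12110265  1.00583782  0.5124002 ]
```

View pics/top0.png

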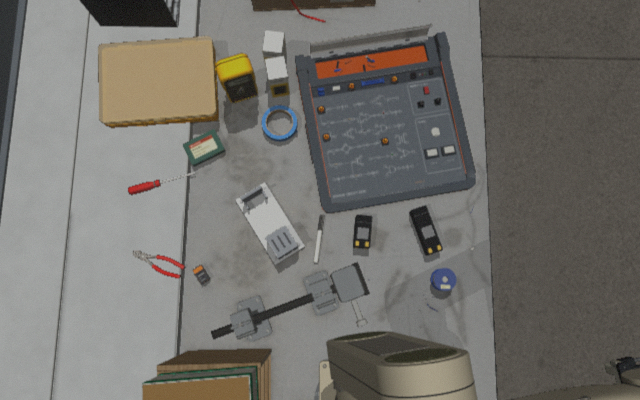

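The top view shows the long pack at about (425,230), with brass contacts at its lower end (433,250). The spare is at (362,231), the marker at (319,239), and the cradle at (270,223) with its hood at the lower right (283,243).

```bash
cat > h.py <<'E'
from rig import *
import cv2,numpy as np
from scipy.spatial.transform import Rotation as R
np.set_printoptions(precision=4,suppress=True)
def cloud(d,c):
    v,u=np.mgrid[:d.shape[0],:d.shape[1]]
    P=np.stack([(u-c['cx'])/c['fx']*d,(v-c['cy'])/c['fy']*d,d],-1)
    W=(P-np.ravel(c['tvec']))@cv2.Rodrigues(np.array(c['rvec']))[0]
    W[d<=0]=np.nan; return W
def rect(W,m):
    pts=W[m][:,:2].astype(np.float32); r=cv2.minAreaRect(pts*1000)
    b=cv2.boxPoints(r); e=[b[1]-b[0],b[2]-b[1]]; e=max(e,key=np.linalg.norm)
    return np.array(r[0])/1000,np.array(r[1]),np.degrees(np.arctan2(e[1],e[0])),m.sum()
E
python3 - <<'E'
from h import *
W=cloud(np.load("pics/top0.npy"),get_calibration("top"))
def roi(u0,u1,v0,v1,z0,z1):
    m=np.zeros(W.shape[:2],bool);m[v0:v1,u0:u1]=1
    return m&(W[...,2]>z0)&(W[...,2]<z1)
for n,a in dict(pack=(405,446,203,257,.028,.048),spare=(350,376,208,255,.028,.048),cradle=(230,308,178,268,.004,.09),hood=(230,308,178,268,.06,.08),stop=(230,308,178,268,.05,.08),reel=(428,460,263,298,.01,.09),marker=(310,330,210,265,.006,.03)).items():
    m=roi(*a);print(n,*rect(W,m),np.nanmedian(W[m],0))
print(W[231,400],W[300,200])
E
```

```text
pack [ 0.453  -0.1763] [129.947   45.6911] 19.250196 795 [ 0.4525 -0.1758  0.0365]
spare [ 0.4561 -0.0035] [109.9089  57.5635] 6.469092 553 [ 0.448  -0.0019  0.0365]
cradle [0.4751 0.2539] [245.6545 208.6459] 2.4969864 2693 [0.4687 0.2475 0.01  ]
hood [0.4662 0.2471] [191.1957  61.6708] 32.91311 660 [0.4157 0.2158 0.0662]
stop [0.4662 0.2471] [191.1957  61.6708] 32.91311 699 [0.4175 0.2173 0.066 ]
reel [ 0.3209 -0.22  ] [61.1644 59.8368] 38.35473 416 [ 0.3226 -0.2197  0.0402]
marker [0.4312 0.1157] [142.9407  42.5086] 7.366018 224 [0.4273 0.1141 0.0108]
[ 0.4541 -0.1108 -0.004 ] [ 0.2604  0.4303 -0.0014]
```

View pics/scene0.png

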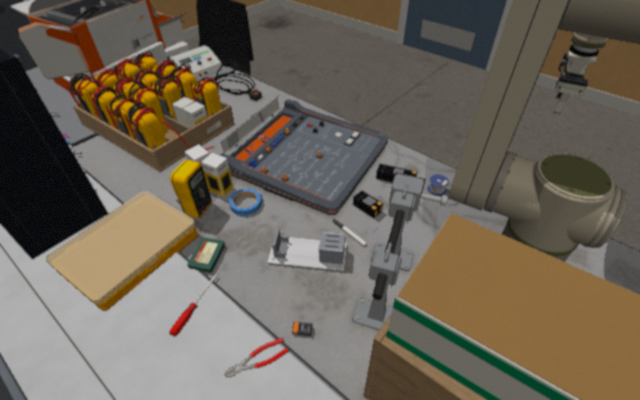

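The scene view confirms the layout: cradle at (308,248) with the hood on its robot side (332,245), the packs at (368,203) and (397,172), and nothing tall between them. The vise at (395,220) is nearer the robot. Measured sizes agree with those given: pack 130x46 mm with its top at 37 mm, cradle 191x62 mm.

I'm moving over the pack.

```bash
python3 -m handwheel '[[[0,0.03,-0.024,0,0,0,-0.01],[0,0.03,-0.024,0,0,0,-0.01],[0,0.03,-0.024,0,0,0,-0.01],[0,0.03,-0.024,0,0,0,-0.01],[0,0.03,-0.024,0,0,0,-0.01],[0,0.03,-0.024,0,0,0,-0.01],[0,0.03,-0.024,0,0,0,-0.01],[0,0.03,-0.024,0,0,0,-0.01],[0,0.03,-0.024,0,0,0,-0.01],[0,0.03,-0.024,0,0,0,-0.01],[0,0.02,-0.014,0,0,0,0],[0,0,0,0,0,0,0]]]'
python3 - <<'E'
from h import *
c=get_calibration("wrist");p,d=camera("wrist");cv2.imwrite("pics/w1.png",p[:,:,::-1])
s=get_state();print(s['t'],s['ee_pos'],s['eef_rot'])
W=cloud(d,c);m=(W[...,2]>.028)&(W[...,2]<.046)&(abs(W[...,0]-.453)<.1)&(abs(W[...,1]+.176)<.09)
m[:]=cv2.morphologyEx(m.astype(np.uint8),cv2.MORPH_OPEN,np.ones((5,5)))
print(rect(W,m),np.nanmedian(W[m],0)); v,u=np.where(m);print(u.min(),u.max(),v.min(),v.max())
E
```

```text
t: 1.3
ee_pos: [0.3773, -0.2475, 0.2183]
eef_rot: [-3.141, -0.0, 0.339]
force: [0.7, 0.1, 0.2]
opening: 0.0928
grip_force: 0.0
1.35 [ 0.3765 -0.2489  0.2183] [-3.1412  0.0003  0.3388]
(array([ 0.4555, -0.177 ]), array([128.7623,  44.6776]), np.float32(19.876461), np.int64(6626)) [ 0.4605 -0.1761  0.0367]
250 301 3 146
```

View pics/w1.png

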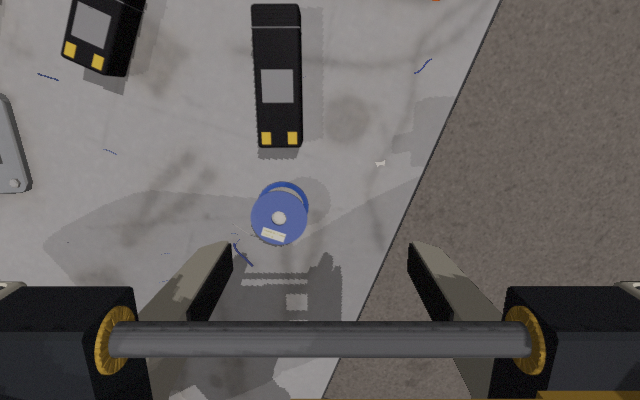

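The wrist view shows the long pack at (276,75), contacts toward the robot, with a clear gap to the reel at (279,213). The fit is 129x45 mm at yaw 19.9°, so I'm descending to grasp.

```bash
python3 -m handwheel '[[[0,0.035,-0.014,0,0,0,-0.006],[0,0.035,-0.014,0,0,0,0],[0,0.0334,-0.0136,0.02,0,0,0],[0,0,0,0.04,0,0,0],[0,0,0,0.04,0,0,0],[0,0,0,0.035,0,0,0],[0,0,0,0.03,0,0,0],[0,0,0,0.02,0,0,0],[0,0,0,0,0,0,0],[0,0,0,0,0,0,0]]]' 60
python3 - <<'E'
from h import *
s=get_state();print(s['ee_pos'],s['eef_rot'])
E
```

```text
t: 2.35
ee_pos: [0.4593, -0.177, 0.0337]
eef_rot: [-3.141, 0.001, 0.341]
force: [0.1, -0.0, -0.0]
opening: 0.0931
grip_force: 0.0
[ 0.4593 -0.177   0.0337] [-3.141   0.0008  0.3408]
```

```bash
python3 -m handwheel '[[[0,0.001,-0.001,0.015,0,0,-0.004],[0,0,0,0.0147,0,0,0],[0,0,0,0,0,0,0],[1,0,0,0,0,0,0],[1,0,0,0,0,0,0],[1,0,0,0,0,0,0],[1,0,0,0,0,0,0],[1,0,0,0,0,0,0],[1,0,0,0,0,0,0],[1,0,0,0,0,0,0]]]' 60
```

```text
t: 3.35
ee_pos: [0.4604, -0.175, 0.004]
eef_rot: [3.142, -0.0, 0.346]
force: [-0.2, 0.5, 0.9]
opening: 0.0437
grip_force: 60.0
```

```bash
python3 -m handwheel '[[[1,0,0,-0.02,0,0,0],[1,0,0,-0.04,0,0,0],[1,0,0,-0.04,0,0,0],[1,0,0,-0.04,0,0,0],[1,0,0,-0.04,0,0,0],[1,0,0,-0.04,0,0,0],[1,0,0,0,0,0,0]]]' 60
python3 - <<'E'
from h import *
W=cloud(np.load("pics/top0.npy"),get_calibration("top"))
m=(abs(W[...,0]-.4)<.25)&(W[...,1]>-.25)&(W[...,1]<.45)&(W[...,2]>.08);print(m.sum(),W[m][::max(1,m.sum()//12)])
s=get_state();print(s['ee_pos'],s['eef_rot'])
T=np.array([.37,.185,.23]);r=R.from_euler('xyz',s['eef_rot']);print("tool delta",r.inv().apply(T-s['ee_pos']),s['opening'],s['force'])
E
```

```text
t: 4.05
ee_pos: [0.4632, -0.1764, 0.2305]
eef_rot: [3.134, -0.007, 0.346]
force: [1.2, -0.5, -1.3]
opening: 0.0437
grip_force: 60.0
11113 [[ 0.3549  0.0271  0.2159]
 [ 0.2907  0.0901  0.2617]
 [ 0.2516  0.1835  0.2109]
 [ 0.2059  0.2676  0.2312]
 [ 0.2098 -0.0536  0.5104]
 [ 0.2107 -0.0605  0.6352]
 [ 0.204  -0.0007  0.6642]
 [ 0.1687  0.0734  0.4769]
 [ 0.1987 -0.044   0.7416]
 [ 0.1621  0.0563  0.5778]
 [ 0.1816 -0.0381  0.7437]
 [ 0.1708 -0.0598  0.7343]
 [ 0.1501 -0.2467  0.6711]]
[ 0.4632 -0.1764  0.2305] [ 3.1343 -0.0069  0.3459]
tool delta [ 0.0349 -0.3716 -0.002 ] 0.04366209844955373 [ 1.1573 -0.5234 -1.2758]
```

Run:
```python
from h import *
a=np.radians(32.9);o=np.array([.470,.2495])
for n in("top","scene"):
    W=cloud(np.load(f"pics/{n}0.npy"),get_calibration(n))
    D=W[...,:2]-o;X=D@[np.cos(a),np.sin(a)];Y=D@[-np.sin(a),np.cos(a)]
    for z0,z1 in((.08,.15),(.15,.2),(.2,.24),(.24,.3),(.3,.4)):
        m=(W[...,2]>z0)&(W[...,2]<z1)&(X>-.33)&(X<.3)&(abs(Y)<.33)
        for y in np.arange(-.33,.33,.06):
            k=m&(Y>=y)&(Y<y+.06)
            if k.sum()>5: print(n,z0,"y",round(y,2),k.sum(),"x",np.percentile(X[k],[2,98]),"zmax",np.nanmax(W[k][:,2]))
```

```text
top 0.08 y -0.27 103 x [0.2894 0.2998] zmax 0.12967377691359203
top 0.08 y 0.15 134 x [-0.3283 -0.2037] zmax 0.14969599497668956
top 0.08 y 0.21 108 x [-0.2611 -0.2271] zmax 0.14987833358457786
top 0.08 y 0.27 105 x [-0.2251 -0.1898] zmax 0.14997390227226237
top 0.15 y -0.09 80 x [-0.3283 -0.216 ] zmax 0.19996397715420539
top 0.15 y 0.09 13 x [-0.2161 -0.1745] zmax 0.19831415588156806
top 0.15 y 0.15 142 x [-0.3288 -0.2213] zmax 0.19998976117310427
top 0.15 y 0.21 85 x [-0.2614 -0.227 ] zmax 0.19989063824616327
top 0.15 y 0.27 87 x [-0.2253 -0.1905] zmax 0.19921304737622555
top 0.2 y -0.15 405 x [-0.2891 -0.2157] zmax 0.2334189698645111
top 0.2 y -0.09 790 x [-0.3154 -0.2104] zmax 0.23453740196953188
top 0.2 y -0.03 455 x [-0.2628 -0.2059] zmax 0.2378638323810425
top 0.2 y 0.03 243 x [-0.2317 -0.2056] zmax 0.2200751733998503
top 0.2 y 0.09 303 x [-0.2193 -0.1739] zmax 0.23384579687609885
top 0.2 y 0.15 564 x [-0.2859 -0.1683] zmax 0.23896896582885835
top 0.2 y 0.21 199 x [-0.2603 -0.1744] zmax 0.23977138586092087
top 0.2 y 0.27 74 x [-0.2254 -0.1918] zmax 0.23966503523664268
top 0.24
[... 1582 characters left out ...]
[-0.1946 -0.1728] zmax 0.21921014063859548
scene 0.24 y -0.09 8 x [-0.2387 -0.234 ] zmax 0.26385911296830067
scene 0.24 y -0.03 63 x [-0.3296 -0.2276] zmax 0.2997976788174139
scene 0.24 y 0.09 6 x [-0.2022 -0.197 ] zmax 0.2622712373762914
scene 0.24 y 0.15 66 x [-0.2002 -0.1891] zmax 0.26464868927485574
scene 0.24 y 0.27 36 x [-0.2009 -0.1915] zmax 0.27213921143358816
scene 0.3 y -0.03 192 x [-0.3297 -0.3195] zmax 0.3999325472529117
scene 0.3 y 0.03 28 x [-0.3298 -0.3234] zmax 0.34530101207596436
scene 0.3 y 0.15 234 x [-0.3262 -0.2748] zmax 0.39997354251275646
scene 0.3 y 0.21 1185 x [-0.3285 -0.2466] zmax 0.39999882736457965
scene 0.3 y 0.27 2103 x [-0.328  -0.2173] zmax 0.3999980363106628
```

```bash
python3 -m handwheel '[[[1,0.025,-0.025,-0.005,0,0,0],[1,0.03,-0.035,-0.005,0,0,0],[1,0.03,-0.035,-0.005,0,0,0],[1,0.03,-0.035,-0.005,0,0,0],[1,0.03,-0.035,0,0,0,0],[1,0.03,-0.035,0,0,0,0],[1,0.03,-0.035,0,0,0,0],[1,0,0,0,0,0,-0.076],[1,0,0,0,0,0,-0.076],[1,0,0,0,0,0,-0.076],[1,0,0,0,0,0,0],[1,0,0,0,0,0,0]]]' 60
python3 - <<'E'
from h import *
c=get_calibration("wrist");p,d=camera("wrist");cv2.imwrite("pics/w2.png",p[:,:,::-1]);np.save("pics/w2.npy",d)
s=get_state();print(s['ee_pos'],s['eef_rot'],s['force'],s['torque'])
W=cloud(d,c);D=W[...,:2]-[.47,.2495];near=np.linalg.norm(D,axis=-1)<.15
for n,z0,z1 in(("hood+stop",.061,.075),("base",.006,.0135)):
    m=near&(W[...,2]>z0)&(W[...,2]<z1);m=cv2.morphologyEx(m.astype(np.uint8),cv2.MORPH_OPEN,np.ones((3,3)))>0
    print(n,rect(W,m),np.nanmedian(W[m],0))
a=s['eef_rot'][2];T=R.from_euler('xyz',s['eef_rot'])
P=T.inv().apply((W-s['ee_pos']).reshape(-1,3)).reshape(W.shape)
m=(abs(P[...,1])<.035)&(P[...,2]>-.045)&(P[...,2]<.01);print("held",m.sum(),np.nanpercentile(P[m],[1,50,99],axis=0))
E
```

```text
t: 5.25
ee_pos: [0.5731, 0.1155, 0.2427]
eef_rot: [-3.141, 0.002, 0.571]
force: [-0.0, 0.3, -1.4]
opening: 0.0438
grip_force: 60.0
[0.5732 0.1154 0.243 ] [-3.141   0.0012  0.5715] [ 1.2419  0.2464 -2.7858] [ 0.0111 -0.0232  0.0357]
hood+stop (array([0.4679, 0.2469]), array([190.7064,  62.5386]), np.float32(33.096012), np.int64(3795)) [0.4223 0.2176 0.0664]
base (array([0.4719, 0.2496]), array([211.2074,  96.6318]), np.float32(32.90675), np.int64(9796)) [0.4936 0.2624 0.0086]
held 24707 [[-0.0575 -0.0323 -0.043 ]
 [ 0.0144  0.0002 -0.0324]
 [ 0.0593  0.0325 -0.0045]]
```

View pics/w2.png

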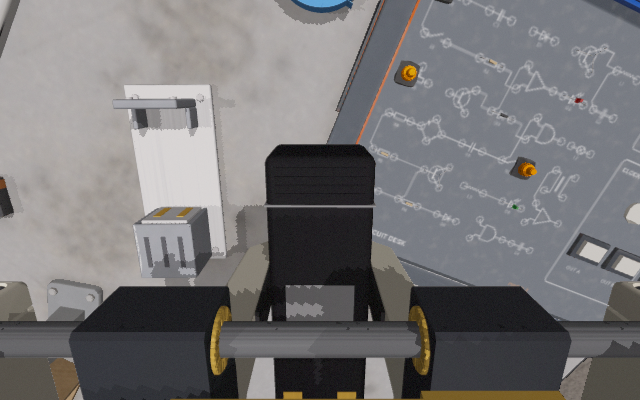

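The wrist view shows the held pack straight in the fingers, with its tail end at (320,150). The cradle is at left, with the stop at (155,104) and the hood at (173,240). Base 211x97 mm and hood-to-stop 191x62.5 mm agree with the given sizes, so the cradle origin is (0.4718, 0.2495) at yaw 33.0°.

```bash
cat >> h.py <<'E'
O=np.array([.4718,.2495,.010]);YAW=np.radians(33.0);A=.0055;B=.004
C=R.from_euler('z',YAW)
def pose(xu,zl,th):
    """TCP pose for upper nose corner at cradle x=xu, lower nose corner zl above the floor, tilt th (mm)"""
    Rt=C*R.from_euler('x',np.pi)*R.from_euler('y',th)
    xl=xu/1000+.038*np.sin(th)
    low=O+C.apply([xl,0,zl/1000])
    return low-Rt.apply([-.065-A,0,B]),Rt
def delta(p0,R0,p1,R1):
    return np.r_[R0.inv().apply(p1-p0),(R0.inv()*R1).as_rotvec()]
def plan(wps):
    s=get_state();p,r=np.array(s['ee_pos']),R.from_euler('xyz',s['eef_rot'])
    print(s['t'],p,s['eef_rot'],s['force'],s['opening'])
    for w in wps:
        q,t=pose(*w);print(w,q,delta(p,r,q,t));p,r=q,t
def where(th):
    s=get_state();r=R.from_euler('xyz',s['eef_rot']);p=np.array(s['ee_pos'])
    print("lowernose",1000*C.inv().apply(p+r.apply([-.065-A,0,B])-O),"uppernose",1000*C.inv().apply(p+r.apply([-.065-A,0,B-.038])-O),"tail",1000*C.inv().apply(p+r.apply([.065-A,0,B])-O))
E
python3 - <<'E'
from h import *
plan([(-20,90,0),(-20,90,.52),(-24,14,.52),(-40,8,.52),(-60.5,4,.52)])
E
```

```text
5.3 [0.5732 0.1154 0.243 ] [-3.141   0.0012  0.5715] [ 1.2419  0.2464 -2.7858] 0.04417694460015103
(-20, 90, 0) [0.5142 0.277  0.104 ] [ 0.0379 -0.1678  0.1391 -0.0006  0.0012 -0.0045]
(-20, 90, 0.52) [0.5205 0.2811 0.1385] [ 0.0076 -0.     -0.0345  0.      0.52    0.    ]
(-24, 14, 0.52) [0.5172 0.279  0.0625] [-0.0412 -0.      0.064   0.      0.      0.    ]
(-40, 8, 0.52) [0.5037 0.2702 0.0565] [-0.0169  0.     -0.0027  0.      0.      0.    ]
(-60.5, 4, 0.52) [0.4865 0.2591 0.0525] [-0.0198  0.     -0.0067  0.      0.      0.    ]
```

```bash
python3 -m handwheel '[[[1,0.008,-0.034,0,0,0,-0.005],[1,0.008,-0.034,0,0,0,0],[1,0.008,-0.034,0,0,0,0],[1,0.008,-0.034,0,0,0,0],[1,0.006,-0.032,0,0,0,0],[1,0,0,0,0,0.1,0],[1,0,0,0,0,0.1,0],[1,0,0,0,0,0.1,0],[1,0,0,0,0,0.1,0],[1,0,0,0,0,0.1,0],[1,0,0,0,0,0.02,0],[1,0,0,0,0,0,0]]]' 60
python3 - <<'E'
from h import *
plan([(-20,60,.52),(-24,16,.52),(-40,8,.52),(-60.5,4,.52)]);where(0)
E
```

```text
t: 6.5
ee_pos: [0.5129, 0.2763, 0.2435]
eef_rot: [-3.141, -0.518, 0.577]
force: [0.6, 0.2, -2.3]
opening: 0.0435
grip_force: 60.0
6.5 [0.5129 0.2763 0.2435] [-3.1409 -0.5183  0.577 ] [ 0.5885  0.2402 -2.251 ] 0.04346129443102678
(-20, 60, 0.52) [0.5205 0.2811 0.1085] [-0.0591  0.0002  0.1217 -0.0012  0.0017  0.0009]
(-24, 16, 0.52) [0.5172 0.279  0.0645] [-0.0253 -0.      0.0362  0.      0.      0.    ]
(-40, 8, 0.52) [0.5037 0.2702 0.0565] [-0.0179  0.     -0.001   0.      0.      0.    ]
(-60.5, 4, 0.52) [0.4865 0.2591 0.0525] [-0.0198  0.     -0.0067  0.      0.      0.    ]
lowernose [-10.15     0.0615 195.0653] uppernose [-28.977    0.0163 228.0735] tail [102.7729   0.1819 259.4735]
```

```bash
python3 -m handwheel '[[[1,-0.015,0,0.03,0,0,0],[1,-0.015,0,0.031,0,0,0],[1,-0.015,0,0.031,0,0,0],[1,-0.014,0,0.03,0,0.002,0],[1,-0.013,0,0.018,0,0,0],[1,-0.0125,0,0.018,0,0,0],[1,0,0,0,0,0,0],[1,0,0,0,0,0,0]]]' 60
python3 - <<'E'
from h import *
plan([(-40,8,.52),(-60.5,4,.52)]);where(0)
c=get_calibration("wrist");p,d=camera("wrist");cv2.imwrite("pics/w3.png",p[:,:,::-1])
p,d=camera("scene");cv2.imwrite("pics/s3.png",cv2.resize(p[190:300,230:400,::-1],None,fx=4,fy=4))
E
```

```text
t: 7.3
ee_pos: [0.5188, 0.2803, 0.0653]
eef_rot: [-3.141, -0.521, 0.579]
force: [0.1, -0.7, -2.1]
opening: 0.044
grip_force: 60.0
7.3 [0.5188 0.2803 0.0653] [-3.1411 -0.5207  0.5785] [ 0.081  -0.7034 -2.1364] 0.0440181530062781
(-40, 8, 0.52) [0.5037 0.2702 0.0565] [-0.0201  0.0002 -0.0013 -0.0018 -0.0007  0.0022]
(-60.5, 4, 0.52) [0.4865 0.2591 0.0525] [-0.0198  0.     -0.0067  0.      0.      0.    ]
lowernose [-2.999   0.1155 16.7927] uppernose [-21.9039   0.0484  49.7563] tail [109.771    0.4034  81.4675]
```

View pics/s3.png

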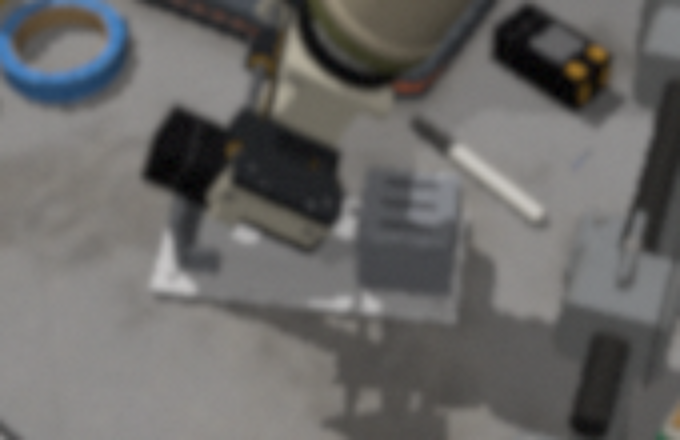

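The crop shows the tail above the stop at (185,200) and the nose between there and the hood at (410,230), all clear. I'm pressing in.

```bash
python3 -m handwheel '[[[1,-0.01,0,-0.001,0,0,0],[1,-0.01,0,0,0,0,0],[1,-0.007,0,-0.0023,0,0,0],[1,-0.007,0,-0.0023,0,0,0],[1,-0.006,0,-0.002,0,0,0],[1,0,0,0,0,0,0],[1,0,0,0,0,0,0]]]' 60
python3 - <<'E'
from h import *
plan([(-60.5,4,.52),(-60.5,4,.42),(-60.5,4,.32),(-60.5,4,.22),(-60.5,3,.12),(-60.5,2,.05),(-60.5,2,0)]);where(0)
E
```

```text
t: 8.1
ee_pos: [0.4876, 0.2593, 0.054]
eef_rot: [3.14, -0.528, 0.579]
force: [6.7, 4.5, -1.6]
opening: 0.0435
grip_force: 60.0
8.1 [0.4876 0.2593 0.054 ] [ 3.1403 -0.5277  0.5785] [ 6.6877  4.5321 -1.6299] 0.043479358496157
(-60.5, 4, 0.52) [0.4865 0.2591 0.0525] [-0.0017 -0.0004  0.0008 -0.     -0.0077  0.0022]
(-60.5, 4, 0.42) [0.4867 0.2592 0.0464] [-0.0029 -0.      0.0054  0.     -0.1    -0.    ]
(-60.5, 4, 0.32) [0.4862 0.2588 0.04  ] [-0.0032  0.      0.0056  0.     -0.1    -0.    ]
(-60.5, 4, 0.22) [0.485  0.2581 0.0333] [-0.0034 -0.      0.0059  0.     -0.1    -0.    ]
(-60.5, 3, 0.12) [0.4832 0.2569 0.0254] [-0.0038  0.      0.0072 -0.     -0.1     0.    ]
(-60.5, 2, 0.05) [0.4815 0.2558 0.0195] [-0.0026 -0.      0.0056  0.     -0.07   -0.    ]
(-60.5, 2, 0) [0.4802 0.2549 0.016 ] [-0.0018  0.      0.0034  0.     -0.05    0.    ]
lowernose [-40.271   -0.5513   5.0594] uppernose [-59.4069  -0.5529  37.8896] tail [72.0423 -0.2635 70.5241]
```

Spring force is 8 N, as expected at 26 mm. I'll check for slip in the grip before swinging down.

```bash
cat >> h.py <<'E'
def held():
    c=get_calibration("wrist");p,d=camera("wrist");s=get_state()
    W=cloud(d,c);T=R.from_euler('xyz',s['eef_rot']);P=T.inv().apply((W-s['ee_pos']).reshape(-1,3))
    m=(abs(P[:,1])<.017)&(P[:,0]>.015)&(P[:,0]<.07)&(P[:,2]<-.02)&(P[:,2]>-.06);Q=P[m]
    print("n",m.sum(),"slope,z0",np.polyfit(Q[:,0],Q[:,2],1),"tail x",np.percentile(Q[:,0],99.5));return p
E
python3 - <<'E'
from h import *
d=np.load("pics/w2.npy")
held()
E
```

```text
n 9101 slope,z0 [ 0.0356 -0.0342] tail x 0.05876654124065592
```

```bash
python3 -m handwheel '[[[1,-0.0023,0,0.003,0,-0.054,0],[1,-0.0023,0,0.003,0,-0.054,0],[1,-0.0016,0,0.0028,0,-0.05,0],[1,-0.0016,0,0.0028,0,-0.05,0],[1,-0.0017,0,0.003,0,-0.05,0],[1,-0.0017,0,0.003,0,-0.05,0],[1,0,0,0,0,0,0],[1,0,0,0,0,0,0]]]' 60
python3 - <<'E'
from h import *
plan([(-60.5,4,.22),(-60.5,3,.12),(-60.5,2,.05),(-60.5,2,0)]);where(0);held()
E
```

```text
t: 8.95
ee_pos: [0.4848, 0.2578, 0.0324]
eef_rot: [3.141, -0.219, 0.579]
force: [8.0, 4.4, -3.6]
opening: 0.044
grip_force: 60.0
8.95 [0.4848 0.2578 0.0324] [ 3.141  -0.2188  0.5787] [ 7.9923  4.3609 -3.6249] 0.04400049236602131
(-60.5, 4, 0.22) [0.485  0.2581 0.0333] [ 0.0005 -0.0001 -0.0008  0.      0.0012  0.0027]
(-60.5, 3, 0.12) [0.4832 0.2569 0.0254] [-0.0038  0.      0.0072 -0.     -0.1     0.    ]
(-60.5, 2, 0.05) [0.4815 0.2558 0.0195] [-0.0026 -0.      0.0056  0.     -0.07   -0.    ]
(-60.5, 2, 0) [0.4802 0.2549 0.016 ] [-0.0018  0.      0.0034  0.     -0.05    0.    ]
lowernose [-52.5708  -0.3292   3.1973] uppernose [-60.819   -0.3282  40.2914] tail [74.3294  0.0196 31.4145]
n 9185 slope,z0 [ 0.0325 -0.0338] tail x 0.059300687814836224
```

```bash
python3 -m handwheel '[[[1,-0.0018,0,0.003,0,-0.05,0],[1,-0.0018,0,0.003,0,-0.05,0],[1,-0.0013,0,0.0028,0,-0.035,0],[1,-0.0013,0,0.0028,0,-0.035,0],[1,-0.001,0,0.0022,0,-0.03,0],[1,0,0,0,0,0,0],[1,0,0,0,0,0,0]]]' 60
python3 - <<'E'
from h import *
plan([(-60.5,1,0),(-48.5,0.5,0)]);where(0);cv2.imwrite("pics/w4.png",held()[:,:,::-1])
E
```

```text
t: 9.7
ee_pos: [0.4809, 0.2552, 0.0182]
eef_rot: [3.141, -0.02, 0.579]
force: [7.0, 5.5, -0.6]
opening: 0.0438
grip_force: 60.0
9.7 [0.4809 0.2552 0.0182] [ 3.1411 -0.0203  0.5785] [ 6.9521  5.5126 -0.6246] 0.043763038779007675
(-60.5, 1, 0) [0.4802 0.2549 0.015 ] [-0.0008 -0.0002  0.0032  0.0005 -0.0203  0.0026]
(-48.5, 0.5, 0) [0.4903 0.2615 0.0145] [ 0.012  -0.      0.0005  0.      0.      0.    ]
lowernose [-59.6959  -0.3427   2.7572] uppernose [-60.4673  -0.3247  40.7494] tail [70.2768 -0.0087  5.3958]
n 9214 slope,z0 [ 0.0348 -0.0338] tail x 0.059514261616202754
```

View pics/w4.png

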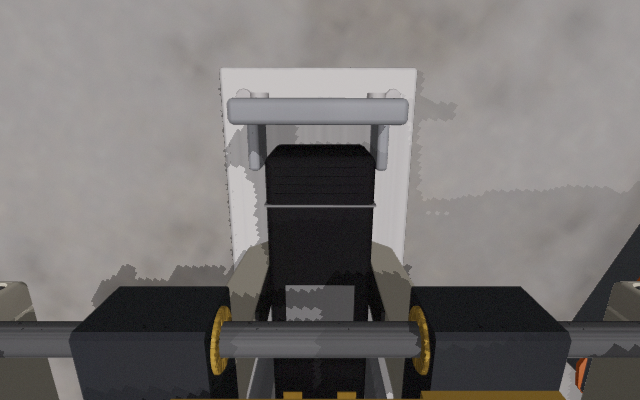

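The tail at (320,150) is inside the stop at (318,110) and centred between the cheeks. I'm easing it onto the floor and forward to the stop, then releasing.

```bash
python3 -m handwheel '[[[1,0.003,0,0.001,0,-0.01,0.002],[1,0.003,0,0.0005,0,-0.01,0],[1,0.003,0,0.0005,0,0,0],[1,0.002,0,0.0005,0,0,0],[1,0,0,0.0005,0,0,0],[1,0,0,0,0,0,0]]]' 30
python3 - <<'E'
from h import *
where(0);s=get_state();print(s['force'])
E
```

```text
t: 10.35
ee_pos: [0.4894, 0.2608, 0.0151]
eef_rot: [3.141, 0.001, 0.577]
force: [6.2, 3.3, 1.0]
opening: 0.0438
grip_force: 30.0
lowernose [-49.5577  -0.2      1.1429] uppernose [-49.5274  -0.1827  39.1429] tail [80.4422 -0.1124  1.0394]
[6.1524 3.2711 0.9766]
```

```bash
python3 -m handwheel '[[[0.4,0,0,0,0,0,0],[0.4,0,0,0,0,0,0],[0.2,0,0,0,0,0,0],[0.2,0,0,0,0,0,0],[0.2,0,0,-0.01,0,0,0],[0.2,0,0,-0.03,0,0,0],[0.2,0,0,-0.04,0,0,0],[0.2,0,0,-0.04,0,0,0],[0.2,-0.01,0,-0.04,0,0,0],[0.2,-0.01,0,-0.03,0,0,0],[0.2,0,0,0,0,0,0],[0.2,0,0,0,0,0,0]]]' 30
python3 - <<'E'
from h import *
c=get_calibration("wrist");p,d=camera("wrist");cv2.imwrite("pics/w5.png",p[:,:,::-1])
s=get_state();print(s['ee_pos'],s['force'])
W=cloud(d,c);L=C.inv().apply((W-O).reshape(-1,3)).reshape(W.shape)
m=(abs(L[...,1])<.018)&(L[...,0]>-.033)&(L[...,0]<.08)&(L[...,2]>.02)&(L[...,2]<.06)
Q=L[m];print(m.sum(),"slope",np.polyfit(Q[:,0],Q[:,2],1),np.percentile(Q,[1,50,99],axis=0))
v=(L[...,2]>.03)&(L[...,2]<.045)&(L[...,0]>0)&(L[...,0]<.055)&(abs(L[...,1])<.04);print("y range",np.percentile(L[v][:,1],[1,99]))
v=(L[...,2]>.05)&(L[...,0]>.06)&(L[...,0]<.1)&(abs(L[...,1])<.025);print("stop x",np.percentile(L[v][:,0],[2,98]))
E
```

```text
t: 11.55
ee_pos: [0.4723, 0.2499, 0.2048]
eef_rot: [3.141, 0.003, 0.577]
force: [-1.3, -0.4, -0.1]
opening: 0.0743
grip_force: 0.0
[0.4716 0.2496 0.2031] [ 0.5867 -0.3092 -0.1423]
4522 slope [-0.0033  0.0376] [[-0.0318 -0.0177  0.0357]
 [ 0.028  -0.      0.0375]
 [ 0.0787  0.0176  0.0393]]
y range [-0.0221  0.021 ]
stop x [0.0821 0.0902]
```

View pics/w5.png

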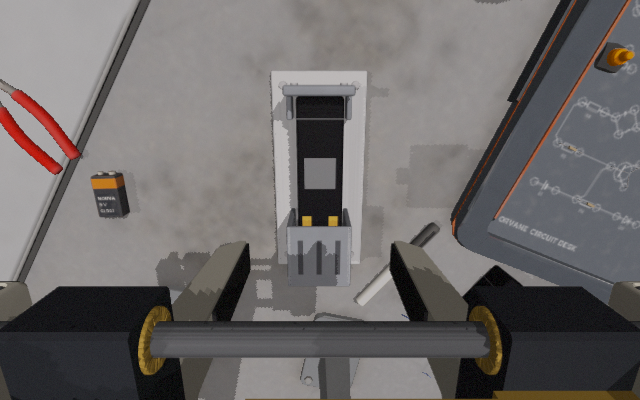

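The pack lies flat, with its top 37.6 mm above the floor and a slope of 0.2°. It is centred within 1 mm, its nose is under the hood at (320,222), and its tail is against the stop at (318,92). The fingers are clear and the marker is in place.

```bash
python3 -c "
from rig import *
print(close_job())"
```

```text
the job is handed in; nothing more can be done
None
```

The long pack is loaded in the cradle, flat on the floor, centred and against the end stop, and released; I handed the job in at about 11.6 s, and the hand-in did not report a verdict.

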